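# Open the label printer for a new roll

## Robot

A 6-joint arm with a two-finger parallel gripper is mounted at the origin on the work surface. World frame = base frame: x ahead of the robot, y to its left, z up, the work surface at z = 0. Lengths are in m, angles in degrees, forces in N, time in s.
With the tool pointing down it reaches from about 0.3 to 0.775 m from the base axis. Payload 14.6 kg.
Tool frame: the origin (TCP) lies between the finger pads; the fingertips stand 25 mm ahead of it and the grasp point (between the pads) lies 6 mm ahead of it (arm.nose_length is the distance from the TCP to the fingertips, in m); z points along the fingers, y is the line along which they close (so a half turn about z gives the same grasp; the last joint's range is limited). The gripper opens to 94 mm and grips with 3 to 60 N. Pads are 16 mm wide; open, the fingers measure 119 mm over their backs; the gripper's body (75 mm by 177 mm) begins 78 mm behind the grasp point.
Start: joints at [67.918, 17.183, 87.147, -0, 75.671, -3.816], TCP at [0.172, 0.522, 0.23] pointing down, gripper open.
Joint ranges: [-173.82, 173.82], [-45.26, 126.66], [13.44, 144.39], [-59.66, 239.66], [0, 175.72], [-146.38, 146.38]. Speed limits (degrees/s): [127.2, 127.2, 147.25, 180, 180, 180].

## Interface

Orientations are given as [roll, pitch, yaw] about the fixed x, y, z axes, in that order (R = Rz(yaw) Ry(pitch) Rx(roll)).
In Python, from bench import arm, camera, get_calibration, workorder gives the robot as it stands. The module is installed in compiled form; this text tells all that it offers.
- The arm moves only by the tool drive_tool, never from a script. Its argument "steps" is a list of rows, each a list of 3 entries, a list of its own where there are three numbers: the shift along the tool's x, y, z in units of 0.5 m (1.0 is 0.5 m), then the turn about the tool's z in units of 0.5 rad (1.0 is 0.5 rad), then the opening, from 0 (shut) to 1 (fully open). A call has exactly 5 rows; each row is the pose to reach, as a shift and turn from the pose commanded when the call began, along the tool's axes at that moment; what a row does not reach only later rows make up. A row lasts 1/8 s, in which the tool goes at most 62.5 mm and 10.7 degrees, less where a joint would pass 70% of its speed; a pose out of reach is approached as far as the arm can. A call with a number of a shift or a turn outside -1 to 1 is refused whole. A call with a gripper value outside its range is refused whole. The fingers move at their own pace and stop on an object; "newtons" is the grip in N (left out, the last holds). Time passes only in rows, so rows that repeat a pose let the fingers close, or fill a call up. It gives the time, the measured TCP pose, the force, the opening and the grip force at its end, in the units of the state.
- arm.read_state(): the state, without advancing time (a new reading comes with each control period).
- camera(name): name is "scene" or "top"; returns the picture (400x640x3 uint8, red, green, blue); there is no depth.
- get_calibration(name): a dict with "K" (3x3 intrinsics, pixels), "dist_coeffs" ([k1, k2, p1, p2, k3] as OpenCV has them; the pictures are not rectified), "world_from_camera" (4x4, takes a point from camera to world coordinates). Camera axes: x right, y down, z forward; pixel columns grow to the right and rows downward; lengths in m; the calibration is good to about 2 mm. A picture is of the moment at which its call begins. get_calibration takes no time and is no camera call.
- workorder.job_done(): hands the job in; it is judged then, once.
The state is a dict: "time_s": time; "joint_positions": joint angles; "joint_velocities": joint speeds; "joint_efforts": joint torques, N m; "eef_pos": TCP position; "eef_rot": TCP orientation; "wrist_force": force on the tool from outside, world axes, zero at the start; "moment": the same for the moment, N m; "width": opening from 0.0 (shut) to 1.0 (fully open); "grip_force": force on a finger pad.
Only numpy, scipy, OpenCV 4.12 (cv2) and the standard library are available. Lean on these libraries where they do the work, as an engineer would, in place of code of your own. Each camera call takes 0.05 s, during which the arm holds its last target. There are 200 camera calls.

## Task

The tube-label printer has run out of labels, so open it for a new roll: with one fingertip on each of its two release buttons, press both fully down together and keep them down until the cover has sprung all the way up by itself, then let go and come away. Do not push or pry the cover, and leave everything else on the bench where it stands.

Things in the scene. Friction and masses are not known exactly. Their poses are not given: they have to be found in the camera images.
- printer: Compact beige label printer, fixed, 178 (x) x 120 (y) x 115 mm tall with its grey cover shut. Origin: centre of its underside. x points from its front (towards the robot) to its rear, y to its left, z up. The front 48 mm is a flat deck 78 mm above the bench with two black release buttons and, midway between them, a tiny flush feed key (not used). Behind the deck is the hinged cover.
- left_button_top (a point): Centre of the top face of the left (+y) release button: black rounded key, 18 mm along printer x, 26 mm along printer y, its top 9 mm above the deck when up, at printer x -66, y +30, z 87 mm. Button centres are 60 mm apart, with 34 mm between the keys; the cover's edge is 31 mm behind the button centres. Axes as the printer's.
- right_button_top (a point): The same for the right (-y) release button, at printer x -66, y -30, z 87 mm.
- left_button (a joint): Travel of the left button in m: 0 up, 0.006 fully down. It moves straight down on a spring, about 1.1 N at first and 3.8 N fully down, then meets a hard stop with its top 3 mm above the deck. It unlatches its side of the cover from about 0.004 on; let go, it springs back up.
- right_button (a joint): The same for the right button.
- left_cap: The left button's cap (moves with it); origin on its axis at deck height, 9 mm under its top.
- right_cap: The right button's cap, likewise.
- cover (a joint): Angle of the cover in rad about its hinge along the printer's rear top edge: 0 shut, 0.30 all the way up (its stop). Two latches hold it shut, one per button; only while both buttons are down does its own damped spring lift it, in about one second, and then it stays up.
- printer_cover: The grey cover's shell: 121 long x 120 wide, rising to 36 mm above the deck's level when shut. Origin on the hinge line, at printer x +86, y 0, 78 mm up.
- cover_front_edge (a point): Middle of the cover's front edge, 88 mm above the bench when shut; it rises about 36 mm and moves away from the buttons as the cover opens.
- mini_centrifuge: Fixed bystander: small round white centrifuge with a clear purple dome, 152 mm across, 123 mm tall. Origin: centre of its underside.
- label_roll_mid (a point): Loose bystander: fresh roll of labels standing on end in front of the printer, 80 mm diameter, 52 mm tall; its centre, half-way up.
- well_plate_mid (a point): Loose bystander: 96-well plate, 86 x 128 x 14 mm; its centre.
- reservoir_mid (a point): Loose bystander: white open reagent trough, 146 x 58 x 30 mm; its centre.
- marker_pen_mid (a point): Loose bystander: marker pen lying down, 130 mm long, 16 mm thick; its centre.
- tube_rack_mid (a point): Loose bystander: blue tube rack holding four capped tubes, 62 x 110 mm, 96 mm tall over the caps; its centre, half-way up.
- tip_box_mid (a point): Loose bystander: pipette tip box, 87 x 127 x 72 mm; its centre.
- pipette_mid (a point): Loose bystander: hand pipette lying down, about 255 mm long, 31 mm high; a point in its handle.
- reagent_jar_mid (a point): Loose bystander: amber jar, 56 mm diameter, 85 mm tall; its centre.

How it is judged (in metres and radians):
On the way:
1. the cover is all the way up while a fingertip still holds each release button down (value of joint each of left_button, right_button above 0.004 m and contact force between the fingers and left_cap above 0.5 N and contact force between the fingers and right_cap above 0.5 N and value of joint cover above 0.26 rad), for 0.1 s.
At the end, for the whole second after the job is handed in: The cover stands all the way up (above 0.26 of 0.30 rad) at rest, and both release buttons are back up (within 1.5 mm); each was still held at least 4 mm down by a fingertip when the cover reached the top (value of joint cover above 0.26 rad and velocity of joint cover below 0.05 rad/s and value of joint each of left_button, right_button below 0.0015 m); the robot touches nothing.
It fails at once if the cover is pushed or pried (over 5 N from the robot) (contact force between any of the fingers, the arm and printer_cover above 5 N).
It fails at once if another thing on the bench is lifted or shifted by more than 15 mm (distance of any of label_roll_mid, well_plate_mid, reservoir_mid, marker_pen_mid, tube_rack_mid, tip_box_mid, pipette_mid, reagent_jar_mid from where it was at the start of the episode above 0.015 m).
It also fails if it takes over 32 s, if anything falls off the work surface, if the arm or the gripper's body presses on something with over 40 N, if the wrist force passes 120 N, or if a joint passes its speed limit or range.

## Working session

There is one attempt and no reset: what is moved stays moved. The work goes in short steps, Python scripts to look and compute and a tool call to move; the robot and the scene stay as the last step left them, time stands still between calls to the robot, and variables do not carry over. Pictures are saved under pics/ and viewed, at most 10 in all, crops included, and the job is handed in when it is done.

Besides the shell and the picture viewer there is one more tool, called after "Call:" by a JSON object that holds its "fn" and its "kwargs". drive_tool: Moves the arm, as the interface text tells. Its arguments: {"type":"object","properties":{"steps":{"type":"array"},"newtons":{"type":"number"}},"required":["steps"]}

```bash
mkdir -p pics
python3 - <<'E'
from bench import arm,camera,get_calibration
import cv2,numpy as np
for n in("scene","top"):
    cv2.imwrite(f"pics/{n}0.png",camera(n)[:,:,::-1]); c=get_calibration(n); print(n,c["K"],c["dist_coeffs"],np.round(c["world_from_camera"],3))
s=arm.read_state();print(s)
E
```

```text
scene [[462.7805209    0.         322.22525487]
 [  0.         462.7805209  206.8379866 ]
 [  0.           0.           1.        ]] [-0.03947447  0.          0.          0.          0.        ] [[ 0.672  0.612 -0.417  1.073]
 [ 0.741 -0.562  0.368 -0.41 ]
 [-0.009 -0.556 -0.831  1.018]
 [ 0.     0.     0.     1.   ]]
top [[480.17714467   0.         318.85945737]
 [  0.         480.17714467 196.257011  ]
 [  0.           0.           1.        ]] [-0.06594447  0.          0.          0.          0.        ] [[-0.023 -0.998  0.051  0.49 ]
 [-1.     0.022 -0.016  0.026]
 [ 0.015 -0.052 -0.999  1.668]
 [ 0.     0.     0.     1.   ]]
{'time_s': 0.1, 'joint_positions': array([ 6.79200388e+01,  1.72119689e+01,  8.71749028e+01,  1.01984882e-03,
        7.56704530e+01, -3.81648134e+00]), 'joint_velocities': array([-0.04766028, -0.01536106, -0.08575312,  0.04874838,  0.03673336,
       -0.06551021]), 'joint_efforts': array([ 9.04480257e-04, -5.32647157e+01, -3.53282189e+01,  7.08872708e-02,
        2.35205685e-02, -9.26829762e-05]), 'eef_pos': array([0.17229253, 0.52210895, 0.2299612 ]), 'eef_rot': array([-1.79942868e+02, -4.80126589e-03,  1.61736265e+02]), 'wrist_force': array([-0.25218181,  0.32540969,  0.26025387]), 'moment': array([-0.03659538, -0.00121158,  0.02888336]), 'grip_force': 0.0, 'width': 1.0009038642363906}
```

View pics/top0.png

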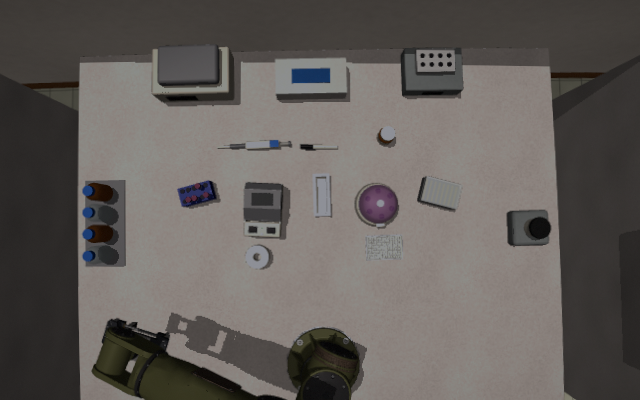

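View pics/scene0.png

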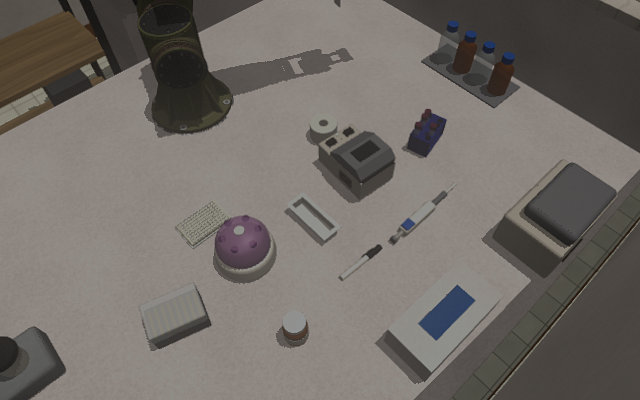

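```bash
cat > h.py <<'E'
import cv2,numpy as np
from bench import get_calibration
def ray(n,uv):
    c=get_calibration(n);T=c["world_from_camera"]
    p=cv2.undistortPoints(np.float64([[uv]]),c["K"],c["dist_coeffs"])[0,0]
    return T[:3,3],T[:3,:3]@[*p,1]
def onz(n,uv,z):
    o,d=ray(n,uv);return o+d*(z-o[2])/d[2]
def tri(a,b):
    (o,d),(p,e)=ray("top",a),ray("scene",b)
    s=np.linalg.lstsq(np.c_[d,-e],p-o,rcond=None)[0]
    return (o+d*s[0]+p+e*s[1])/2,np.linalg.norm(o+d*s[0]-p-e*s[1])
def blobs(im,x0,y0,x1,y1,t,amin=8):
    g=im[y0:y1,x0:x1].max(2);n,l,st,c=cv2.connectedComponentsWithStats((g<t).astype(np.uint8))
    return [(st[i,4],st[i,:4]+[x0,y0,0,0],c[i]+[x0,y0]) for i in range(1,n) if st[i,4]>=amin]
E
python3 - <<'E'
from h import *
a=cv2.imread("pics/top0.png");b=cv2.imread("pics/scene0.png")
for im,r in((a,(240,215,290,245)),(b,(315,120,365,160))):
    for x in blobs(im,*r,60):print(*x)
A=cv2.resize(a[175:275,230:300],None,fx=5,fy=5,interpolation=2);B=cv2.resize(b[100:200,305:405],(450,500),interpolation=2)
cv2.imwrite("pics/c.png",np.hstack([A,B]))
E
```

```text
23 [247 215  12   5] [252.60869565 217.52173913]
12 [260 215   5   4] [262.5 216.5]
19 [277 215   5   7] [279.68421053 217.42105263]
40 [249 227   8   5] [252.5 229. ]
40 [267 228   8   5] [270.5 230. ]
55 [343 127  11   9] [347.89090909 131.27272727]
56 [326 138  10   8] [330.64285714 141.67857143]
150 [350 144  15  16] [359.07333333 152.57333333]
57 [331 152  13   8] [336.21052632 156.26315789]
```

View pics/c.png

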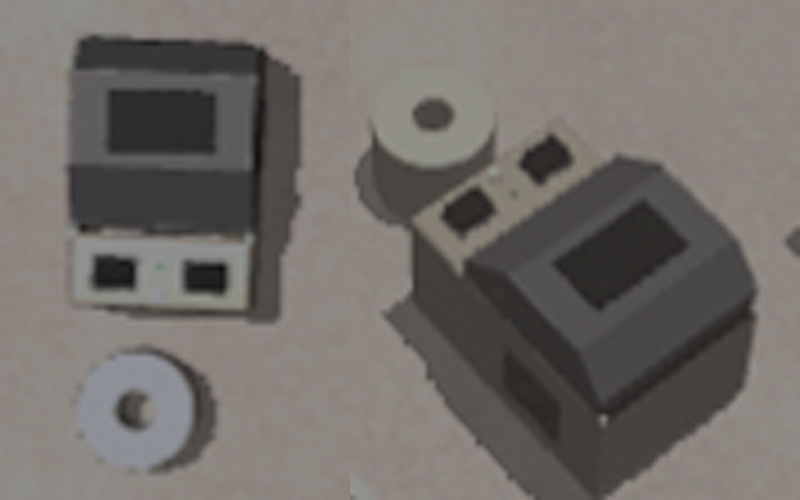

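The crop shows the two black buttons on the beige deck, at top-view (252.5,229) and (270.5,230). In the scene view they are at (348,131) and (331,142). The label roll stands just in front, at top-view (258,257).

Run:
```python
from h import *
from bench import arm
from scipy.spatial.transform import Rotation as R
L,eL=tri((252.5,229),(347.9,131.3));Rr,eR=tri((270.5,230),(330.6,141.7))
print(L,eL,Rr,eR)
l=onz("top",(252.5,229),.087);r=onz("top",(270.5,230),.087);print("top",l,r,l-r)
l2=onz("scene",(347.9,131.3),.086);r2=onz("scene",(330.6,141.7),.086);print("scene",l2,r2,l2-r2)
m=(l+r+l2+r2)/4;d=(l-r+l2-r2);yaw=np.degrees(np.arctan2(-d[0],d[1]));print("mid",m,"printer yaw",yaw)
s=arm.read_state();Rm=R.from_euler("xyz",s["eef_rot"],degrees=True).as_matrix()
print(Rm.round(3)); print("tool shift m",Rm.T@(m-s["eef_pos"]), "tool y dir vs",np.degrees(np.arctan2(-Rm[0,1],Rm[1,1])))
```

```text
[0.46908768 0.22116768 0.08528918] 0.00016310400590219 [0.46426305 0.16189163 0.0841022 ] 0.000527677072336212
top [0.46905751 0.22089411 0.087     ] [0.46447817 0.16184605 0.087     ] [0.00457935 0.05904806 0.        ]
scene [0.46959691 0.220753   0.086     ] [0.46534244 0.16051908 0.086     ] [0.00425447 0.06023392 0.        ]
mid [0.46711876 0.19100306 0.0865    ] printer yaw -4.235493822680818
[[-0.95   0.313 -0.   ]
 [ 0.313  0.95  -0.001]
 [ 0.    -0.001 -1.   ]]
tool shift m [-0.38375185 -0.22188696  0.14365037] tool y dir vs -18.263730404004953
```

Call:
{"fn": "drive_tool", "kwargs": {"steps": [[[-0.1,-0.058,0],-0.12,0.8],[[-0.2,-0.116,0],-0.25,0.52],[[-0.3,-0.174,0],-0.37,0.52],[[-0.4,-0.232,0],-0.489,0.52],[[-0.5,-0.29,0],-0.489,0.52]]}}

```text
time_s: 0.72
eef_pos: [0.3652, 0.3046, 0.2304]
eef_rot: [-180.0, -0.0, 175.8]
wrist_force: [1.2, 0.8, 0.2]
width: 0.532
grip_force: 0.0
```

```bash
cat > g.py <<'E'
import sys;from h import *
from bench import arm
from scipy.spatial.transform import Rotation as R
s=arm.read_state();Rm=R.from_euler("xyz",s["eef_rot"],degrees=True).as_matrix()
m=np.array([.4671,.1910,.15]);print(s["time_s"],s["eef_pos"],s["eef_rot"],s["width"],s["wrist_force"])
print("units",Rm.T@(m-s["eef_pos"])/.5,"turn units",-(np.radians(-4.24)-np.arctan2(-Rm[0,1],Rm[1,1]))/.5)
E
python3 g.py
```

```text
0.725 [0.36522645 0.30461426 0.23036552] [-1.79994137e+02 -5.35052926e-03  1.75801567e+02] 0.5320920530441546 [1.18168498 0.84566919 0.15118714]
units [-0.21985096 -0.21168578  0.16073217] turn units 0.0014509692651862027
```

Call:
{"fn": "drive_tool", "kwargs": {"steps": [[[-0.07,-0.07,0.0],0,0.51],[[-0.14,-0.14,0.03],0,0.51],[[-0.2,-0.2,0.06],0,0.51],[[-0.215,-0.207,0.12],0,0.51],[[-0.215,-0.207,0.14],0,0.51]]}}

```text
time_s: 1.35
eef_pos: [0.4634, 0.1944, 0.1588]
eef_rot: [-179.9, -0.2, 175.7]
wrist_force: [-0.1, -0.1, 0.2]
width: 0.513
grip_force: 0.0
```

```bash
python3 g.py
python3 - <<'E'
from bench import camera,arm
import cv2,numpy as np
a=camera("top")[:,:,::-1];b=camera("scene")[:,:,::-1]
A=cv2.resize(a[175:275,225:295],None,fx=5,fy=5,interpolation=2);B=cv2.resize(b[80:180,295:385],(450,500),interpolation=2)
cv2.imwrite("pics/d.png",np.hstack([A,B]))
E
python3 g.py
```

```text
1.35 [0.46342953 0.19439893 0.15876107] [-1.79936012e+02 -1.58939349e-01  1.75677041e+02] 0.5128427747414877 [-0.08503145 -0.14694648  0.24367944]
units [-0.00788104 -0.00620563  0.01750729] turn units -0.0028896298839996004
1.45 [0.46321106 0.19523798 0.15979537] [-1.79960829e+02 -1.01990339e-01  1.75761880e+02] 0.5075119548525788 [-0.29946395 -0.6260403   0.00078092]
units [-0.00841786 -0.0078646   0.01958116] turn units 6.804864824880297e-05
```

View pics/d.png

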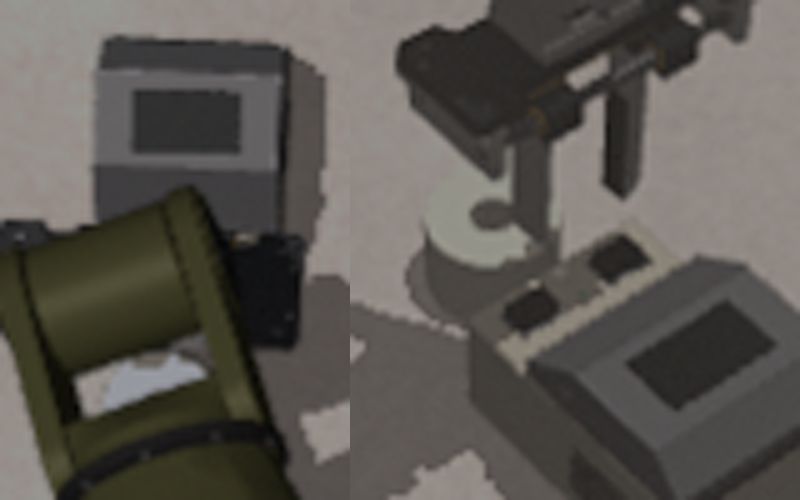

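The fingers hang about 35 mm above the deck, one over each button: in the scene crop the left tip is near (622,195), above the button at (620,260). The remaining offset is about 4 mm in x and y, so I correct that and descend.

Call:
{"fn": "drive_tool", "kwargs": {"steps": [[[-0.0084,-0.0079,0],0,0.51],[[-0.0084,-0.0079,0.03],0,0.51],[[-0.0084,-0.0079,0.06],0,0.51],[[-0.0084,-0.0079,0.076],0,0.51],[[-0.0084,-0.0079,0.076],0,0.51]]}}

```text
time_s: 2.08
eef_pos: [0.4674, 0.1908, 0.1217]
eef_rot: [-180.0, -0.1, 175.8]
wrist_force: [0.3, -0.5, 0.4]
width: 0.509
grip_force: 0.0
```

```bash
python3 - <<'E'
from bench import camera,arm
import cv2,numpy as np
b=camera("scene")[:,:,::-1]
cv2.imwrite("pics/e.png",cv2.resize(b[100:180,300:390],None,fx=7,fy=7,interpolation=2))
E
python3 g.py
```

```text
2.125 [0.46771709 0.19082539 0.12228386] [-1.79990248e+02 -2.23110494e-02  1.75746720e+02] 0.5146081018469768 [-0.77725256 -0.13166842 -0.4303536 ]
units [ 0.00127828  0.00024728 -0.05543184] turn units -0.00046342230868454126
```

View pics/e.png

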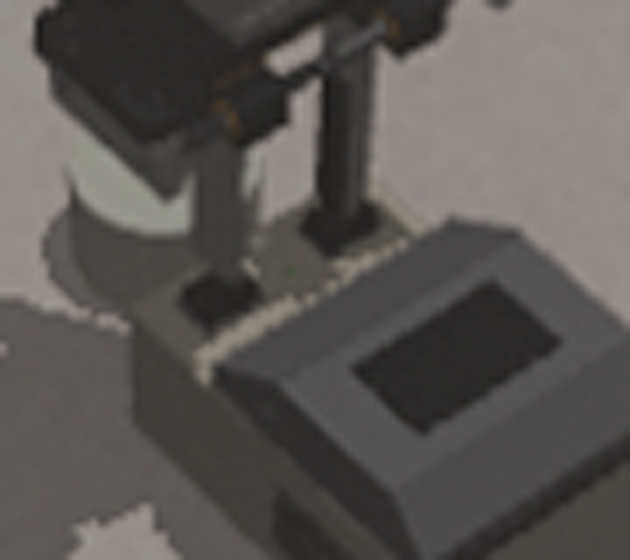

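Both fingers stand centred just above their buttons, near (220,295) and (340,220) in the crop. I press now.

Call:
{"fn": "drive_tool", "kwargs": {"steps": [[[0,0,0.015],0,0.51],[[0,0,0.022],0,0.51],[[0,0,0.028],0,0.51],[[0,0,0.033],0,0.51],[[0,0,0.033],0,0.51]]}}

```text
time_s: 2.75
eef_pos: [0.4678, 0.1908, 0.1063]
eef_rot: [-180.0, 0.0, 175.7]
wrist_force: [-3.3, -1.3, 7.7]
width: 0.512
grip_force: 3.6
```

Call:
{"fn": "drive_tool", "kwargs": {"steps": [[[0,0,0.003],0,0.51],[[0,0,0.003],0,0.51],[[0,0,0.003],0,0.51],[[0,0,0.003],0,0.51],[[0,0,0.003],0,0.51]]}}

```text
time_s: 3.38
eef_pos: [0.4678, 0.1908, 0.106]
eef_rot: [180.0, 0.0, 175.7]
wrist_force: [-9.7, -5.0, 22.3]
width: 0.507
grip_force: 11.1
```

Call:
{"fn": "drive_tool", "kwargs": {"steps": [[[0,0,0],0,0.51],[[0,0,0],0,0.51],[[0,0,0],0,0.51],[[0,0,0],0,0.51],[[0,0,0],0,0.51]]}}

```text
time_s: 4.0
eef_pos: [0.4679, 0.1908, 0.106]
eef_rot: [180.0, 0.0, 175.8]
wrist_force: [-9.5, -3.3, 21.8]
width: 0.509
grip_force: 11.1
```

Call:
{"fn": "drive_tool", "kwargs": {"steps": [[[0,0,0],0,0.51],[[0,0,0],0,0.51],[[0,0,0],0,0.51],[[0,0,0],0,0.51],[[0,0,0],0,0.51]]}}

```text
time_s: 4.62
eef_pos: [0.4679, 0.1908, 0.106]
eef_rot: [180.0, 0.0, 175.7]
wrist_force: [-9.6, -3.4, 22.0]
width: 0.51
grip_force: 11.1
```

```bash
python3 - <<'E'
from bench import camera,arm
import cv2,numpy as np
b=camera("scene")[:,:,::-1]
cv2.imwrite("pics/f.png",cv2.resize(b[100:190,300:400],None,fx=6,fy=6,interpolation=2))
E
python3 g.py
```

```text
4.675 [0.46786025 0.19082905 0.10597211] [1.79988759e+02 3.79201995e-02 1.75747318e+02] 0.5088632889728769 [-9.28696438 -3.54421448 22.9307085 ]
units [ 0.00148338  0.00024548 -0.08805674] turn units -0.00044243391607989846
```

View pics/f.png

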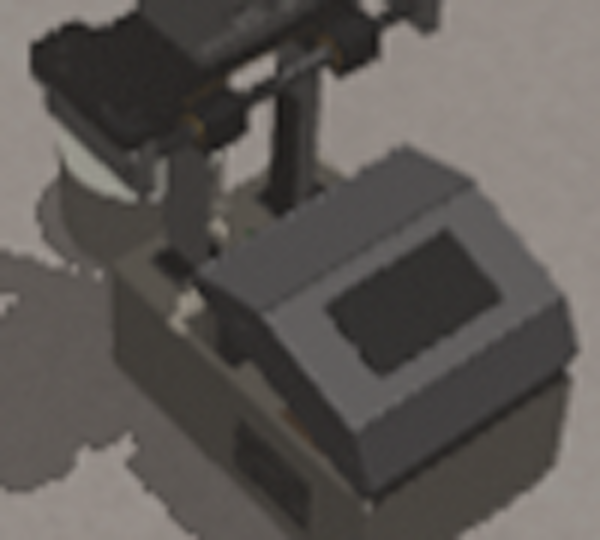

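The cover has risen: its front edge is lifted, near (205,270) in the crop, with a dark gap under it and both fingers still holding the buttons. I hold a moment longer, then lift away.

Call:
{"fn": "drive_tool", "kwargs": {"steps": [[[0,0,0],0,0.51],[[0,0,0],0,0.51],[[0,0,0],0,0.51],[[0,0,0],0,0.51],[[0,0,0],0,0.51]]}}

```text
time_s: 5.3
eef_pos: [0.4679, 0.1908, 0.106]
eef_rot: [180.0, 0.0, 175.8]
wrist_force: [-8.9, -3.3, 22.4]
width: 0.514
grip_force: 11.1
```

Call:
{"fn": "drive_tool", "kwargs": {"steps": [[[0,0,-0.015],0,0.51],[[0,0,-0.04],0,0.51],[[0,0,-0.1],0,0.51],[[0,0,-0.18],0,0.51],[[0,0,-0.25],0,0.51]]}}

```text
time_s: 5.92
eef_pos: [0.4677, 0.1908, 0.2313]
eef_rot: [180.0, 0.0, 175.7]
wrist_force: [-0.2, -0.0, 0.4]
width: 0.508
grip_force: 0.0
```

Call:
{"fn": "drive_tool", "kwargs": {"steps": [[[0.08,0.08,0],0,0.51],[[0.16,0.16,0],0,0.51],[[0.24,0.24,0],0,0.51],[[0.24,0.24,0],0,0.51],[[0.24,0.24,0],0,0.51]]}}

```text
time_s: 6.55
eef_pos: [0.3572, 0.3192, 0.2297]
eef_rot: [180.0, 0.0, 175.8]
wrist_force: [1.4, 0.3, 0.5]
width: 0.51
grip_force: 0.0
```

```bash
python3 - <<'E'
from bench import camera,arm
import cv2,numpy as np
b=camera("scene")[:,:,::-1]
cv2.imwrite("pics/g.png",cv2.resize(b[80:200,280:420],None,fx=5,fy=5,interpolation=2))
E
python3 g.py
```

```text
6.6 [0.35751098 0.31884102 0.22958055] [-1.79996293e+02  9.42424787e-03  1.75709538e+02] 0.5092825162943655 [ 0.82395847 -0.00802289  0.44529898]
units [-0.2376659  -0.23855792  0.15921562] turn units -0.0017614867579624494
```

View pics/g.png

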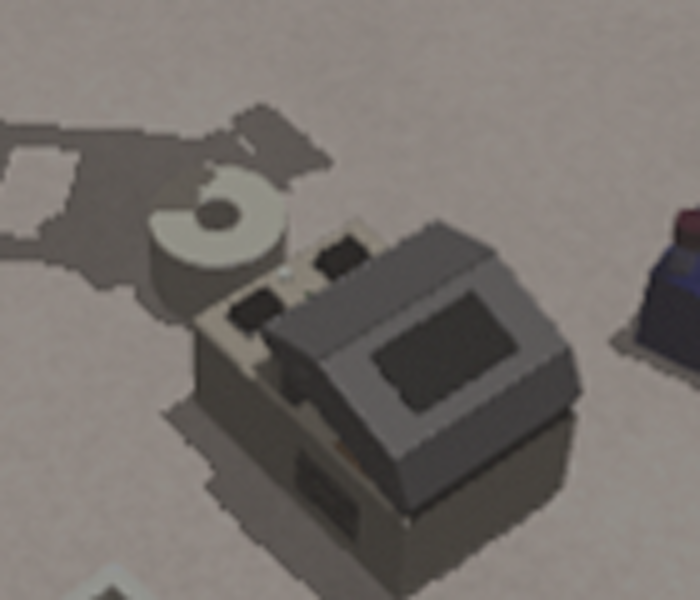

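The cover stands open, both buttons at (257,310) and (342,258) are up, the label roll hasn't moved and the arm is clear.

```bash
python3 -c "
from bench import workorder
print(workorder.job_done())"
```

```text
the job is handed in; nothing more can be done
None
```

The printer cover sprang fully open while both buttons were held down; both were then let go, the arm came away clear without touching anything else on the bench, and the job is handed in (no verdict was returned).

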